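Pry open a magnet tester and hold the field probe in its slot

ROBOT

A 6-joint arm with a two-finger parallel gripper is mounted at the origin on the work surface. World frame = base frame: x ahead of the robot, y to its left, z up, the work surface at z = 0. Lengths are in m, angles in rad, forces in N, time in s.
With the tool pointing down it reaches from about 0.35 to 0.775 m from the base axis. Payload 7.3 kg.
Tool frame: the origin (TCP) lies at the very end of the fingers, on their centre line; the grasp point (between the pads) lies 19 mm behind it; z points along the fingers, y is the direction in which the jaws open and shut (so a half turn about z gives the same grasp; the last joint's range is limited). The gripper opens to 92 mm and grips with 3 to 60 N. Pads are 19 mm wide; open, the fingers measure 130 mm over their backs; the gripper's body (75 mm by 190 mm) begins 47 mm behind the grasp point.
Start: joints at [-1.494, 0.342, 1.524, -0, 1.275, -0.146], TCP at [0.116, -0.512, 0.227] pointing down, gripper open.
Joint ranges: [-2.53, 2.53], [-0.77, 2.02], [0.04, 2.7], [-1, 4.14], [0.28, 2.66], [-3.11, 3.11]. Speed limits (rad/s): [2.57, 2.57, 3.14, 3.14, 3.14, 3.14].

INTERFACE

Orientations are given as [roll, pitch, yaw] about the fixed x, y, z axes, in that order (R = Rz(yaw) Ry(pitch) Rx(roll)).
In Python, from cell import observe, read_camera, camera_info, hand_in gives the robot as it stands.
- The arm moves only by the tool jog_arm, never from a script. Its argument "rows" is one flat list of numbers, 5 for each row, row after row: the finger opening in mm, from 0 to 91.8, then the shift along the tool's x, y, z in mm, then the turn about the tool's z in degrees. In form: [gripper, tx, ty, tz, roll, gripper, tx, ty, tz, roll, ...]. A call has 1 to 20 rows; each row shifts and turns the commanded pose from where the row before left it, along the tool's axes as they then stand; what a row does not reach is not made up. A row lasts 1/10 s, in which the tool goes at most 50 mm and 8.59 degrees, less where a joint would pass 70% of its speed; a pose out of reach is approached as far as the arm can. A call with a gripper value outside its range is refused whole. The fingers move at their own pace and stop on an object; "grip_force" is the grip in N (left out, the last holds). Time passes only in rows, so rows that do not move let the fingers close. It gives the time, the measured TCP pose, the force and the opening at its end, in the units of the state.
- observe(): the state, without advancing time (a new reading comes with each control period).
- read_camera(name): name is "side" or "top"; returns (picture, depth): 384x512x3 uint8, red, green, blue; 384x512 float32, m along the optical axis (not along the pixel's ray), 0 where there is no reading.
- camera_info(name): a dict with "fx", "fy", "cx", "cy" (pixels), "extrinsics" (4x4, takes a point from camera to world coordinates). Camera axes: x right, y up, looking along -z (the intrinsics and any distortion apply to the point x, -y, -z); pixel columns grow to the right and rows downward; lengths in m; the calibration is good to about 2 mm. A picture is of the moment at which its call begins. camera_info takes no time and is no camera call.
- hand_in(): hands the job in, once; it reports no verdict.
The state is a dict: "time": time; "qpos": joint angles; "qvel": joint speeds; "joint_efforts": joint torques, N m; "tool_pos": TCP position; "tool_rot": TCP orientation; "contact_force": force on the tool from outside, world axes, zero at the start; "torque": the same for the moment, N m; "opening": finger opening in m.
Only numpy, scipy, OpenCV 4.12 (cv2) and the standard library are available. Lean on these libraries where they do the work, as an engineer would, in place of code of your own. Each camera call takes 0.05 s, during which the arm holds its last target. There are 200 camera calls.

TASK

With the blade of the blue pry tool, not the gripper, lever the tester's yellow cover open until it stands upright or leans back beyond, then lay the pry tool down flat on the bench or back in its rest. Take the green field probe from its holder, pass its white stem upright down through the slot in the tester's guard plate until the red band is level with the plate's top, and finish while holding it still there in the gripper. Leave the other things on the bench where they are.

Things in the scene. Friction and masses are not known exactly. Their poses are not given: they have to be found in the camera images.
- tester: Magnet tester, fixed: grey housing 100 (x) x 130 (y) x 80 mm high. Origin: centre of its underside. x points from the cover's lip side to its hinge side; z up. Its top is an aluminium guard plate 10 mm thick (top face 80 mm up) with one slot, hollow below down to 12 mm above the bench. In front of the lip side the bench is clear for 250 mm.
- slot (a point): Centre of the slot's mouth, at the guard plate's top face (axes as the tester's). The slot is 22 mm long along the tester's x and 12 mm wide along its y, 10 mm deep right through the plate, with a 3 mm chamfer round its mouth: 2 mm wider than the probe's stem each way. It lies 62 mm from the hinge line.
- cover (a joint): Angle of the yellow cover in rad: 0 shut flat on the guard plate, 1.57 upright, 1.85 fully back. A flat plate 118 mm (from hinge to lip edge) x 124 mm wide x 5 mm thick, 0.12 kg; stiff hinge, it stays at any angle; about 2 N up at the lip moves it. May start up to 0.05 rad ajar.
- cover_hinge (a point): Middle of the cover's hinge line, on the tester's far (+x) edge, level with the guard plate's top (80 mm up). The cover turns about the tester's y axis; the lip swings up and over towards the tester's +x.
- cover_lip (a point): Middle of the cover's free edge, at its underside. When shut it is 80 mm above the bench and overhangs the housing's wall by 18 mm on the tester's -x side, free from below. Moves with the cover.
- pry: Pry tool, about 0.07 kg, level on its rest. Blue handle 110 long x 14 wide x 18 mm high, flat steel blade 85 long x 18 wide x 3 mm thick. Origin: where the blade leaves the handle, at the handle's underside; x along the tool to the blade, z up. Handle from x = -110 to 0 mm, blade from 0 to 85 mm, at mid-height (9 mm above the underside).
- pry_grip (a point): Middle of the pry tool's handle, at mid-height; the best place to grip it, across its 14 mm width (y).
- pry_tip (a point): End of the pry tool's blade, middle of its thickness.
- rest: Black rest of the pry tool, fixed: base 130 x 56 x 10 mm, origin under its centre, x along the tool. Two saddles (10 mm along x, centred at x = -50 and 40 mm) carry the handle's underside 26 mm above the bench, with side lips up to 34 mm; 80 mm free between them. The tool's origin starts at about x = 50 mm.
- probe: Wireless field probe, about 0.08 kg, upright in its holder. Origin: centre of its black collar's underside; z up. Collar 36 (x) x 28 (y) x 5 mm. Green grip above: 26 (x) x 18 (y) mm, up to z = 67 mm; grip across y. White stem below: 20 (x) x 10 (y) mm, 55 mm long, last 8 mm tapered to 15 x 5; red band 15 to 23 mm below origin. Enters the slot with x along the tester's x, either way round.
- probe_tip (a point): Lower end of the probe's stem, 55 mm below the probe's origin.
- holder: Grey holder of the probe, fixed: 64 (x) x 56 (y) x 65 mm high, with a well 28 x 18 mm. Origin: centre of its underside. The probe must be lifted 55 mm to leave it.
- meter: Bystander: green and grey hand-held meter lying flat, 170 x 85 x 34 mm; origin under its centre.
- notebook: Bystander: green notebook lying flat, 105 x 148 x 11 mm; origin under its centre.
- motor: Bystander: loudspeaker magnet, a steel and black disc 140 mm across, 48 mm high; origin under its centre.
- batteries: Bystander: blue battery block 75 x 50 x 28 mm; origin under its centre.
- driver: Bystander: red screwdriver lying flat.
- screws: Bystander: small clear tray 70 x 70 x 22 mm; origin under its centre.
- spare: Bystander: black ring magnet 60 mm across, 12 mm high; origin under its centre.
Not all that is in view belongs to the job. Of the things shaped like the pry, the blue one is meant. What is shaped like the probe but pink is not meant.

How it is judged:
By the outcome, as a careful person would: the job done as asked, in the order asked, and still so for the second after the job is handed in, while the arm keeps its last pose, push and grip.
It also fails if it takes over 67 s, if anything falls off the work surface, if the arm or the gripper's body presses on something with over 40 N, if the wrist force passes 120 N, or if a joint passes its speed limit or range.

## Working session

There is one attempt and no reset: what is moved stays moved. The work goes in short steps, Python scripts to look and compute and a tool call to move; the robot and the scene stay as the last step left them, time stands still between calls to the robot, and variables do not carry over. Pictures are saved under pics/ and viewed, about 8 in all and at most 12, crops included, and the job is handed in when it is done.

Besides the shell and the picture viewer there is one more tool, called after ">>>" as a command line: name --argument value ..., lists and objects as JSON in quotes. jog_arm: Moves the arm, as the interface text tells. Its arguments: {"type":"object","properties":{"rows":{"type":"array","items":{"type":"number"}},"grip_force":{"type":"number"}},"required":["rows"]}

```bash
ls; mkdir -p pics; cat > h.py <<'E'
import numpy as np, cv2
from cell import *
def cap(n,tag):
    p,d=read_camera(n); np.savez(f'pics/{tag}.npz',p=p,d=d); cv2.imwrite(f'pics/{tag}.png',p[:,:,::-1]); return p,d
def world(n,d):
    c=camera_info(n); v,u=np.mgrid[0:d.shape[0],0:d.shape[1]]
    P=np.stack([(u-c['cx'])/c['fx']*d,-(v-c['cy'])/c['fy']*d,-d,np.ones_like(d)],-1)
    return (P@np.array(c['extrinsics']).T)[...,:3]
E
python3 - <<'E'
from h import *
a,_=cap('top','t0'); b,_=cap('side','s0')
for n in('top','side'):print({k:np.round(v,3) if not isinstance(v,str) else v for k,v in camera_info(n).items()})
print(observe())
E
```

```text
pics
{'fx': np.float64(421.49), 'fy': np.float64(421.49), 'cx': np.float64(251.721), 'cy': np.float64(191.395), 'extrinsics': array([[ 0.015,  0.981, -0.195,  0.272],
       [-1.   ,  0.013, -0.01 , -0.013],
       [-0.007,  0.195,  0.981,  1.186],
       [ 0.   ,  0.   ,  0.   ,  1.   ]])}
{'fx': np.float64(449.175), 'fy': np.float64(449.175), 'cx': np.float64(263.609), 'cy': np.float64(183.089), 'extrinsics': array([[ 0.9  ,  0.344, -0.268,  0.12 ],
       [-0.435,  0.681, -0.588, -0.759],
       [-0.019,  0.646,  0.763,  1.055],
       [ 0.   ,  0.   ,  0.   ,  1.   ]])}
{'time': 0.1, 'qpos': array([-1.49401373e+00,  3.42649338e-01,  1.52492020e+00, -1.72496856e-05,
        1.27537555e+00, -1.46023481e-01]), 'qvel': array([-0.00120452, -0.00157911, -0.00230159,  0.00059667, -0.00114257,
       -0.00119005]), 'joint_efforts': array([ 2.03280557e-03, -4.32004452e+01, -2.44692689e+01,  7.18915346e-02,
        5.26349852e-02, -4.82762255e-05]), 'tool_pos': array([ 0.1159847 , -0.51166293,  0.22611682]), 'tool_rot': array([-3.14025221e+00, -1.80466229e-04,  2.22810993e-01]), 'contact_force': array([-0.89360914,  0.19923333, -0.60926279]), 'torque': array([-0.00964006,  0.01339766, -0.04945894]), 'opening': 0.0917355536906997}
```

View pics/t0.png

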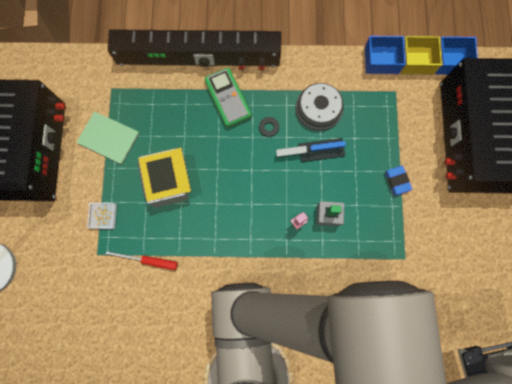

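View pics/s0.png

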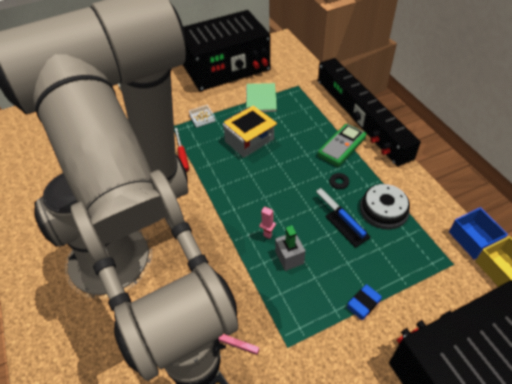

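Overview: the top view shows the yellow-covered tester at (165,175), the blue pry at (312,149) with its blade pointing left, and the green probe in the holder at (333,210). The lookalikes are a pink probe at (299,220) and a pink pry (side view, 238,345). Blue and green fit the description. Next is one enlarged crop to confirm, plus measurements.

```bash
python3 - <<'E'
from h import *
T=np.load('pics/t0.npz');S=np.load('pics/s0.npz')
A=T['p'][130:245,125:360]; B=S['p'][85:170,205:290]; C=S['p'][170:280,240:380]
r=lambda x,w,h:cv2.resize(x,(w,h),interpolation=cv2.INTER_CUBIC)
top=r(A,780,382); bot=np.hstack([r(B,218,218),r(C,277,218)]); bot=np.pad(bot,((0,0),(0,780-bot.shape[1]),(0,0)))
cv2.imwrite('pics/c0.png',np.vstack([top,bot])[:,:,::-1])
for n,D in(('top',T),('side',S)):
    W=world(n,D['d']); H=cv2.cvtColor(D['p'],cv2.COLOR_RGB2HSV); h,s,v=[H[...,i].astype(int) for i in range(3)]
    ok=(D['d']>0)&(W[...,0]>0)&(W[...,0]<1)&(abs(W[...,1])<.75)&(W[...,2]>-.02)&(W[...,2]<.2)
    def rep(l,m):
        m=m&ok; k,lab,st,_=cv2.connectedComponentsWithStats(m.astype(np.uint8))
        for i in range(1,k):
            if st[i,4]<12: continue
            P=W[lab==i]; uv=np.argwhere(lab==i).mean(0)[::-1]
            rr=cv2.minAreaRect((P[:,:2]*1000).astype(np.float32))
            print(n,l,st[i,4],uv.round(),'mean',P.mean(0).round(3),'z',np.percentile(P[:,2],[5,50,95]).round(3),'rect',np.round(rr[0]),np.round(rr[1]),round(rr[2],1), cv2.boxPoints(rr).round().tolist())
    rep('yellow',(h>20)&(h<33)&(s>170)&(v>120))
    rep('blue',(h>100)&(h<118)&(s>150)&(v>60))
    rep('green',(h>50)&(h<75)&(s>170)&(v>70))
    rep('white',(s<40)&(v>180)&(W[...,2]>.015))
    rep('high',(W[...,2]>.05)&(W[...,2]<.17)&(W[...,0]>.3))
E
```

```text
top yellow 623 [421.  54.] mean [ 0.932 -0.502  0.021] z [-0.     0.005  0.061] rect [ 921. -493.] [100.  95.] 89.6 [[873.0, -543.0], [968.0, -543.0], [969.0, -443.0], [874.0, -443.0]]
top yellow 955 [167. 174.] mean [0.534 0.227 0.086] z [0.083 0.086 0.09 ] rect [534. 235.] [122. 115.] 14.7 [[461.0, 275.0], [490.0, 164.0], [607.0, 195.0], [578.0, 306.0]]
top blue 1248 [385.  54.] mean [ 0.927 -0.394  0.027] z [0.001 0.026 0.06 ] rect [ 920. -387.] [101.  95.] 89.8 [[872.0, -437.0], [967.0, -438.0], [968.0, -336.0], [873.0, -336.0]]
top blue 907 [456.  52.] mean [ 0.937 -0.606  0.026] z [0.001 0.022 0.06 ] rect [ 907. -598.] [122. 103.] 2.0 [[844.0, -549.0], [848.0, -652.0], [970.0, -648.0], [966.0, -545.0]]
top blue 203 [328. 146.] mean [ 0.634 -0.214  0.042] z [0.031 0.044 0.048] rect [ 641. -218.] [ 26. 110.] 8.2 [[620.0, -166.0], [636.0, -274.0], [662.0, -271.0], [646.0, -162.0]]
top blue 113 [395. 171.] mean [ 0.565 -0.404  0.028] z [0.024 0.028 0.031] rect [ 566. -404.] [20. 45.] 20.0 [[549.0, -387.0], [564.0, -429.0], [583.0, -422.0], [568.0, -380.0]]
top blue 111 [401. 188.] 
[... 5764 characters left out ...]
8 [247. 125.] mean [0.521 0.233 0.083] z [0.063 0.085 0.089] rect [528. 236.] [132. 126.] 15.2 [[448.0, 280.0], [481.0, 158.0], [609.0, 193.0], [576.0, 314.0]]
side high 258 [267. 220.] mean [ 0.411 -0.133  0.091] z [0.058 0.092 0.123] rect [ 415. -129.] [31. 35.] 33.0 [[392.0, -122.0], [411.0, -152.0], [437.0, -135.0], [418.0, -106.0]]
side high 9056 [463. 337.] mean [ 0.632 -0.607  0.139] z [0.058 0.149 0.152] rect [ 743. -507.] [552. 211.] 38.0 [[461.0, -594.0], [591.0, -760.0], [1026.0, -420.0], [896.0, -254.0]]
side high 607 [290. 245.] mean [ 0.432 -0.222  0.079] z [0.055 0.066 0.131] rect [ 437. -215.] [67. 58.] 85.8 [[405.0, -246.0], [464.0, -251.0], [468.0, -183.0], [410.0, -179.0]]
```

View pics/c0.png

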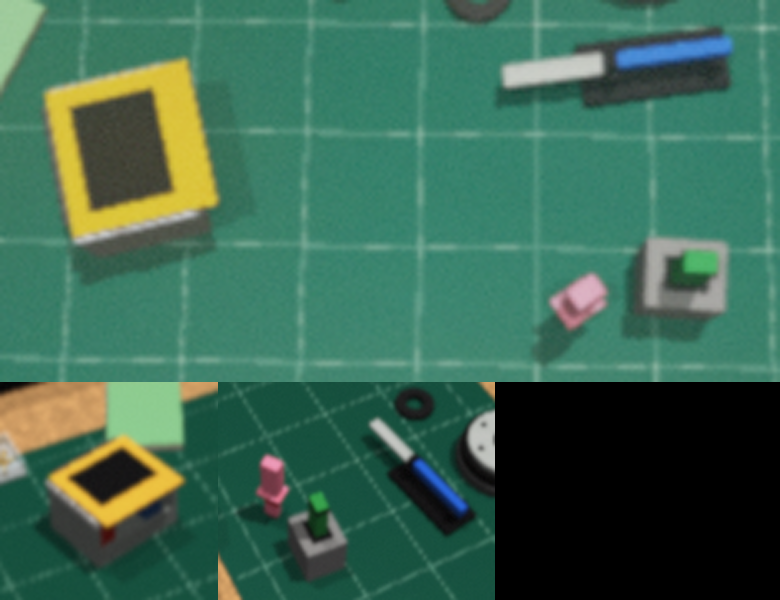

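The blue pry and the green probe match the description; the pink ones are decoys. The tester's 130 mm side runs along world (0.97, 0.25), so the lip faces either −y or +y. The clear bench in front suggests −y. I'll check that from the wall points while I swing the tool round.

```bash
cat >> h.py <<'E'
def go(x,y,z,yaw):
    "shift in tool axes (mm) and turn (deg) from measured pose to target (m,deg)"
    o=observe(); p=o['tool_pos']; w=o['tool_rot'][2]; d=(np.array([x,y,z])-p)*1000
    print('at',p.round(4),'rot',np.degrees(o['tool_rot']).round(2),'open',round(o['opening'],4),'t',round(o['time'],2),'f',o['contact_force'].round(1))
    t=np.radians(yaw)  # shifts valid after turning
    print('turn',round((-(yaw-np.degrees(w))+180)%360-180,2),'tx,ty,tz',np.round([d[0]*np.cos(t)+d[1]*np.sin(t),d[0]*np.sin(t)-d[1]*np.cos(t),-d[2]],1))
E
python3 - <<'E'
from h import *
T=np.load('pics/t0.npz');S=np.load('pics/s0.npz')
yw=np.radians(104.7);X=np.array([np.cos(yw),np.sin(yw)]);Y=np.array([-X[1],X[0]]);c=np.array([.534,.238])
for n,D in(('top',T),('side',S)):
    W=world(n,D['d'])[D['d']>0]; L=np.c_[(W[:,:2]-c)@X,(W[:,:2]-c)@Y,W[:,2]]*1000
    m=(abs(L[:,0])<80)&(abs(L[:,1])<80)
    for lo,hi in((20,40),(40,60),(81,95)):
        q=L[m&(L[:,2]>lo)&(L[:,2]<hi)]
        print(n,lo,len(q),'x',np.percentile(q[:,0],[1,5,25,50,75,95,99]).round(),'y',np.percentile(q[:,1],[1,5,25,50,75,95,99]).round())
    q=L[m&(L[:,2]>81)&(L[:,2]<95)]
    print('tilt z=a+bx+cy',np.linalg.lstsq(np.c_[np.ones(len(q)),q[:,:2]],q[:,2],rcond=None)[0].round(3))
    P=W[(W[:,2]>.115)&(W[:,2]<.15)&(abs(W[:,0]-.44)<.04)&(abs(W[:,1]+.21)<.04)]
    print('probe',len(P),P.mean(0).round(4),P.min(0).round(3),P.max(0).round(3)); print(cv2.minAreaRect((P[P[:,2]>.125][:,:2]*1000).astype(np.float32)))
go(.636,-.205,.2,98.4)
E
```

```text
top 20 64 x [-43. -42. -24.   4.  30.  53.  57.] y [52. 59. 64. 65. 65. 66. 66.]
top 40 62 x [-43. -39. -20.   3.  30.  51.  54.] y [62. 64. 64. 65. 65. 66. 66.]
top 81 2067 x [-60. -55. -30.   0.  31.  55.  61.] y [-61. -56. -29.   2.  33.  58.  62.]
tilt z=a+bx+cy [ 8.6707e+01 -6.0000e-03 -2.0000e-03]
probe 86 [ 0.4396 -0.2128  0.1306] [ 0.431 -0.226  0.116] [ 0.45  -0.201  0.138]
((440.0989685058594, -213.44277954101562), (24.541934967041016, 17.607318878173828), 87.65185546875)
side 20 254 x [-46. -44. -40. -30. -21.  43.  58.] y [-59. -56. -25.  34.  67.  70.  71.]
side 40 112 x [-45. -42. -31. -13.  19.  48.  54.] y [-59. -57.  52.  68.  69.  70.  70.]
side 81 1019 x [-61. -57. -34.  -4.  28.  55.  60.] y [-57. -51. -25.   7.  38.  62.  66.]
tilt z=a+bx+cy [ 8.5741e+01 -6.0000e-03 -2.0000e-03]
probe 97 [ 0.4352 -0.2176  0.1283] [ 0.427 -0.229  0.116] [ 0.446 -0.202  0.135]
((436.9364929199219, -215.04998779296875), (26.011892318725586, 18.892822265625), 85.8770523071289)
at [ 0.116  -0.5117  0.2261] rot [-1.7992e+02 -1.0000e-02  1.2770e+01] open 0.0917 t 0.1 f [-0.9  0.2 -0.6]
turn -85.63 tx,ty,tz [227.4 559.2  26.1]
```

>>> jog_arm --rows '[40,0,0,0,-8.5,40,0,0,0,-8.5,40,0,0,0,-8.5,40,0,0,0,-8.5,40,0,0,0,-8.5,40,0,0,0,-8.5,40,0,0,0,-8.5,40,0,0,0,-8.5,40,0,0,0,-8.5,40,0,0,0,-8.5,40,0,0,0,0]'

```text
time: 1.2
tool_pos: [0.116, -0.5118, 0.2264]
tool_rot: [3.142, -0.001, 1.708]
contact_force: [-0.2, -0.6, 0.2]
opening: 0.04
```

The walls confirm it: the housing spans −43..57 mm under a cover spanning −61..57, so the lip faces −y (tester yaw ≈104.7°). Now moving above the pry handle.

>>> jog_arm --rows '[40,17.2,39.6,0,0,40,17.2,39.6,0,0,40,17.2,39.6,0,0,40,17.2,39.6,0,0,40,17.2,39.6,0,0,40,17.2,39.6,0,0,40,17.2,39.6,0,0,40,17.2,39.6,0,0,40,17.2,39.6,0,0,40,17.2,39.6,0,0,40,17.2,39.6,0,0,40,17.2,39.6,0,0,40,17.2,39.6,0,0,40,17.2,39.6,0,0,40,0,0,20,0,40,0,0,45,0,40,0,0,45,0,40,0,0,0,0,40,0,0,0,0]'

```text
time: 3.1
tool_pos: [0.6328, -0.1986, 0.117]
tool_rot: [-3.141, -0.001, 1.704]
contact_force: [0.7, 0.1, 1.2]
opening: 0.04
```

```bash
python3 - <<'E'
from h import *
go(.633,-.198,.016,98.4)
p,d=cap('side','s1')
cv2.imwrite('pics/s1c.png',cv2.resize(p[130:270,260:420],(800,600)[:1]+(700,))[:, :, ::-1][:600])
E
```

```text
at [ 0.6328 -0.1986  0.117 ] rot [-1.7994e+02 -3.0000e-02  9.7630e+01] open 0.04 t 3.1 f [0.7 0.1 1.2]
turn -0.77 tx,ty,tz [  0.6   0.3 101. ]
```

View pics/s1c.png

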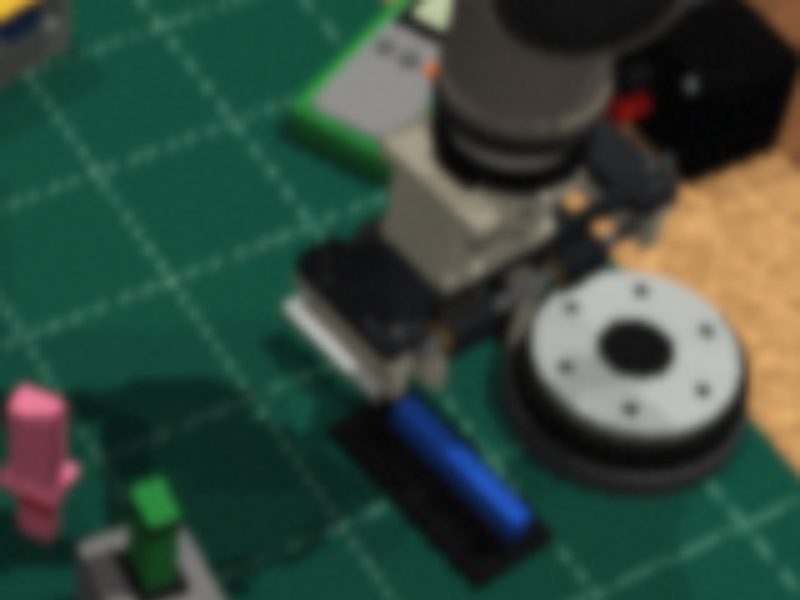

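The gripper is above the front half of the handle (crop about (400,370)), the fingers straddle it, and the finger tips clear the magnet (right of (510,330)). Descend and grip.

>>> jog_arm --rows '[40,0.6,0.3,30,-0.8,40,0,0,30,0,40,0,0,25,0,40,0,0,16,0,40,0,0,0,0,0,0,0,0,0,0,0,0,0,0,0,0,0,0,0,0,0,0,0,0,0,0,0,0,0,0,0,0,0,0,0,0,0,0,0,0,0,0,0,0]' --grip_force 60

```text
time: 4.45
tool_pos: [0.6336, -0.1981, 0.0168]
tool_rot: [3.14, 0.001, 1.72]
contact_force: [-0.8, 0.4, 5.3]
opening: 0.0137
```

>>> jog_arm --rows '[0,0,0,-10,0,0,0,0,-20,0,0,0,0,-30,0,0,0,0,-30,0,0,0,0,-20,0,0,0,0,0,0,0,0,0,0,0]'

```text
time: 5.15
tool_pos: [0.6328, -0.1978, 0.1254]
tool_rot: [-3.141, -0.0, 1.72]
contact_force: [-0.0, 0.2, -0.9]
opening: 0.0135
```

```bash
cat > blade.py <<'E'
from h import *
import sys
def blade(tag):
    o=observe();p=o['tool_pos'];w=o['tool_rot'][2];X=np.array([np.cos(w),np.sin(w)]);Y=np.array([X[1],-X[0]])
    for n in('top','side'):
        im,d=cap(n,tag+n);W=world(n,d);H=cv2.cvtColor(im,cv2.COLOR_RGB2HSV)
        L=np.stack([(W[...,:2]-p[:2])@X,(W[...,:2]-p[:2])@Y,W[...,2]-p[2]],-1)*1000
        m=(d>0)&(H[...,1]<70)&(H[...,2]>110)&(L[...,0]>45)&(L[...,0]<150)&(abs(L[...,1])<25)&(abs(L[...,2]-19)<30)
        q=L[m]; print(n,len(q))
        if len(q)>10:
            print(' x',np.percentile(q[:,0],[2,50,98]).round(1),'y',np.percentile(q[:,1],[2,50,98]).round(1),'z',np.percentile(q[:,2],[2,50,98]).round(1))
            print(' y=a+bx',np.polyfit(q[:,0],q[:,1],1).round(3),'z=',np.polyfit(q[:,0],q[:,2],1).round(3))
if __name__=='__main__': blade(sys.argv[1]); go(.58,.05,.1,104.7)
E
python3 blade.py b1
```

```text
top 97
 x [ 94.7 114.  130.5] y [-8.   1.4  9.7] z [17.2 20.  23.4]
 y=a+bx [-0.042  5.869] z= [-1.9000e-02  2.2181e+01]
side 95
 x [ 83.1 106.1 131.6] y [-12.3  -3.1   5.5] z [14.2 17.8 22.4]
 y=a+bx [-0.011 -1.809] z= [-1.60e-02  1.98e+01]
at [ 0.6321 -0.1975  0.1239] rot [-1.7985e+02 -9.0000e-02  9.8560e+01] open 0.0137 t 5.25 f [-0.1 -0.6 -0.9]
turn -6.14 tx,ty,tz [252.6  12.4  23.9]
```

>>> jog_arm --rows '[0,0,0,0,-6.1,0,37.2,3.2,0,0,0,37.2,3.2,0,0,0,37.2,3.2,0,0,0,37.2,3.2,0,0,0,37.2,3.2,0,0,0,0,0,24,0,0,0,0,24,0,0,0,0,23,0,0,0,0,0,0,0,0,0,0,0]'

```text
time: 6.35
tool_pos: [0.6009, -0.0139, 0.0539]
tool_rot: [-3.139, -0.001, 1.827]
contact_force: [-0.2, -0.2, 0.4]
opening: 0.0134
```

```bash
python3 - <<'E'
from blade import *
blade('b2'); go(.5802,.0619,.0525,104.7)
a=cv2.imread('pics/b2top.png')[130:230,130:270]; b=cv2.imread('pics/b2side.png')[80:220,200:340]
cv2.imwrite('pics/b2.png',np.hstack([cv2.resize(a,(392,392)) if 0 else cv2.resize(a,(448,320)),cv2.resize(b,(320,320))]))
E
```

```text
top 0
side 56
 x [ 92.7 112.5 131. ] y [-10.6  -1.5   8.3] z [16.7 20.1 24.5]
 y=a+bx [-0.03   2.107] z= [-2.0000e-03  2.0308e+01]
at [ 0.602  -0.0141  0.0555] rot [1.7993e+02 4.0000e-02 1.0466e+02] open 0.0137 t 6.45 f [ 0.2 -0.7 -0.6]
turn -0.04 tx,ty,tz [79.1 -1.8  3. ]
```

View pics/b2.png

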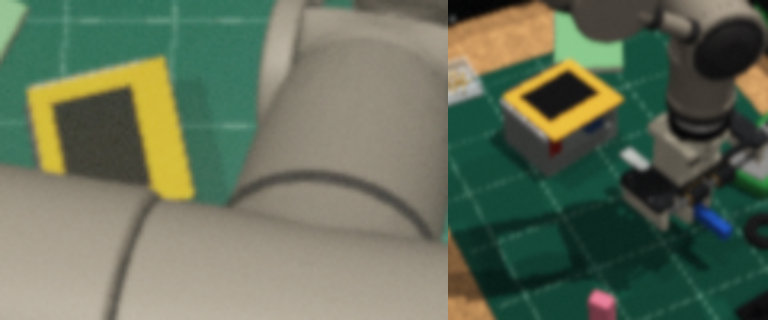

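In the side crop, the blade (635,160) points at the lip side of the tester and sits below the cover edge (600,130). Advance under the lip.

>>> jog_arm --rows '[0,20,-1,3,0,0,20,0,0,0,0,15,0,0,0,0,12,0,0,0,0,8,0,0,0,0,3,0,0,0,0,0,0,0,0]'

```text
time: 7.15
tool_pos: [0.5808, 0.0614, 0.0518]
tool_rot: [3.141, 0.0, 1.827]
contact_force: [-0.1, -1.2, -1.3]
opening: 0.0137
```

>>> jog_arm --rows '[0,0,0,-4,0,0,0,0,-4,0,0,0,0,-4,0,0,1,0,-6,0,0,1.2,0,-8,0,0,1.2,0,-8,0,0,2,0,-8,0,0,3,0,-8,0,0,4,0,-8,0,0,4,0,-8,0,0,0,0,0,0]'

```text
time: 8.25
tool_pos: [0.577, 0.0779, 0.1192]
tool_rot: [3.139, 0.0, 1.827]
contact_force: [-0.2, -0.5, -0.8]
opening: 0.0135
```

```bash
cat > cov.py <<'E'
from h import *
import sys
tag=sys.argv[1]; im,d=cap('side',tag);W=world('side',d);H=cv2.cvtColor(im,cv2.COLOR_RGB2HSV)
yw=np.radians(104.7);X=np.array([np.cos(yw),np.sin(yw)]);Y=np.array([-X[1],X[0]]);c=np.array([.534,.238])
L=np.stack([(W[...,:2]-c)@X-.0575,(W[...,:2]-c)@Y,W[...,2]-.08],-1)*1000
m=(d>0)&(H[...,0]>18)&(H[...,0]<34)&(H[...,1]>150)&(H[...,2]>50)&(abs(L[...,1])<75)&(abs(L[...,0])<130)&(L[...,2]>-5)
q=L[m]; print('yellow',len(q),'ang from hinge',np.percentile(np.degrees(np.arctan2(q[:,2],-q[:,0])),[10,50,90]).round(),'x',np.percentile(q[:,0],[2,50,98]).round(),'z',np.percentile(q[:,2],[2,50,98]).round())
u,s,v=np.linalg.svd(q-q.mean(0),full_matrices=False); print('normal',v[2].round(2),s.round())
go(.58,.06,.1,104.7)
E
python3 cov.py k1
```

```text
yellow 246 ang from hinge [35. 37. 52.] x [-98. -65.  -0.] z [ 7. 48. 68.]
normal [ 0.53 -0.    0.85] [586. 546.  14.]
at [0.5768 0.0778 0.1185] rot [ 1.7992e+02 -1.0000e-02  1.0469e+02] open 0.0135 t 8.3 f [ 0.2 -0.  -0.3]
turn -0.01 tx,ty,tz [-18.   -1.4  18.5]
```

The cover stands at 32°, and the tip follows with no slip. Continue along the arc past upright.

>>> jog_arm --rows '[0,5,0,-6,0,0,5,0,-6,0,0,5,0,-6,0,0,7.5,0,-5,0,0,7.5,0,-5,0,0,8,0,-5,0,0,8.5,0,-3,0,0,8.5,0,-3,0,0,9,0,-2.5,0,0,9,0,0,0,0,9,0,0,0,0,9,0,0,0,0,8,0,0,0,0,8,0,1,0,0,6,0,0,0,0,0,0,0,0,0,0,0,0,0]'

```text
time: 10.0
tool_pos: [0.5477, 0.1868, 0.158]
tool_rot: [-3.141, -0.0, 1.827]
contact_force: [-0.3, -0.3, -1.1]
opening: 0.0135
```

```bash
python3 cov.py k2
```

```text
yellow 459 ang from hinge [101. 104. 110.] x [ 2. 17. 30.] z [ 10.  68. 115.]
normal [-0.97 -0.01  0.23] [808. 467.  50.]
at [0.5478 0.1865 0.1581] rot [-1.7998e+02 -1.0000e-02  1.0467e+02] open 0.0136 t 10.05 f [ 0.1  0.8 -1.5]
turn -0.03 tx,ty,tz [-130.6   -1.    58.1]
```

The cover is at about 103° (just beyond upright). Back off and check the pry's seating in the grip.

>>> jog_arm --rows '[0,-10,0,0,0,0,-30,0,0,0,0,-40,0,0,0,0,-40,0,0,0,0,-40,0,0,0,0,-40,0,0,0,0,0,0,0,6.1,0,0,0,0,0,0,0,0,0,0]'

```text
time: 10.95
tool_pos: [0.5984, -0.0073, 0.1581]
tool_rot: [-3.141, -0.0, 1.722]
contact_force: [-0.0, 0.6, -0.5]
opening: 0.0135
```

```bash
python3 - <<'E'
from blade import *
blade('b3'); go(.6336,-.1981,.0900,98.56)
E
python3 cov.py k3
```

```text
top 0
side 35
 x [105.7 120.9 132. ] y [-11.6  -2.9   6.3] z [16.  19.5 23.5]
 y=a+bx [ 0.059 -9.755] z= [-0.149 37.372]
at [ 0.5984 -0.0065  0.1583] rot [-180.     -0.     98.72] open 0.0139 t 11.05 f [-0.9  0.2 -0.8]
turn 0.16 tx,ty,tz [-194.7    6.3   68.3]
yellow 1037 ang from hinge [101. 104. 109.] x [ 3. 16. 29.] z [  9.  64. 114.]
normal [-0.98 -0.    0.22] [1124. 1042.   77.]
at [ 0.5984 -0.0063  0.1583] rot [-180.      0.     98.71] open 0.0135 t 11.1 f [-0.   0.6 -1.3]
turn -5.99 tx,ty,tz [68.8 -1.  58.3]
```

>>> jog_arm --rows '[0,-39,1.3,0,0,0,-39,1.3,0,0,0,-39,1.3,0,0,0,-39,1.3,0,0,0,-38.7,1.1,0,0.1,0,0,0,34,0,0,0,0,34,0,0,0,0,0,0,0,0,0,0,0]'

```text
time: 12.0
tool_pos: [0.634, -0.1979, 0.0905]
tool_rot: [-3.141, -0.0, 1.72]
contact_force: [0.1, 0.3, -0.1]
opening: 0.0137
```

```bash
python3 - <<'E'
from blade import *
blade('b4'); go(.6336,-.1981,.0175,98.56)
E
```

```text
top 93
 x [ 94.  113.3 130.7] y [-7.8  1.5 10.3] z [16.4 20.3 23.2]
 y=a+bx [-0.058  7.52 ] z= [-1.8000e-02  2.2217e+01]
side 96
 x [ 82.2 105.4 129.3] y [-11.2  -1.4   8.2] z [17.  20.3 23.3]
 y=a+bx [-0.052  3.572] z= [4.0000e-03 1.9916e+01]
at [ 0.6351 -0.1985  0.0926] rot [1.7982e+02 1.2000e-01 9.8540e+01] open 0.0135 t 12.1 f [ 0.6 -0.3 -1. ]
turn -0.02 tx,ty,tz [ 0.6 -1.5 75.1]
```

The pry has not shifted in the grip. Lower it into the rest and release.

>>> jog_arm --rows '[0,0,0,25,0,0,0,0,20,0,0,0,0,14,0,0,0,0,7,0,0,0,0,4,0,0,0,0,2.5,0,0,0,0,0,0]'

```text
time: 12.8
tool_pos: [0.6342, -0.1988, 0.0183]
tool_rot: [3.141, 0.001, 1.719]
contact_force: [-0.3, 0.4, -0.2]
opening: 0.0135
```

>>> jog_arm --rows '[0,0,0,1,0,17,0,0,0,0,25,0,0,0,0,40,0,0,0,0,40,0,0,0,0,40,0,0,-30,0,40,0,0,-40,0,40,0,0,-40,0,40,0,0,-40,0,40,0,0,-40,0,40,0,-40,0,0,40,0,-40,0,0,40,0,-40,0,0,40,0,0,0,0]'

```text
time: 14.2
tool_pos: [0.5108, -0.2162, 0.2068]
tool_rot: [-3.138, -0.001, 1.717]
contact_force: [-0.3, 0.4, -0.4]
opening: 0.0401
```

```bash
python3 - <<'E'
from h import *
p,d=cap('top','t5'); W=world('top',d); H=cv2.cvtColor(p,cv2.COLOR_RGB2HSV); h,s,v=[H[...,i].astype(int) for i in range(3)]
near=(d>0)&(W[...,0]>.56)&(W[...,0]<.68)&(W[...,1]<-.03)&(W[...,1]>-.3)
for l,m in(('handle',(h>100)&(h<118)&(s>150)),('blade',(s<50)&(v>150)&(W[...,2]>.02))):
    P=W[m&near]; print(l,len(P),P.mean(0).round(3),np.percentile(P[:,2],[5,50,95]).round(3))
yw=np.radians(104.7);X=np.array([np.cos(yw),np.sin(yw)]);Y=np.array([-X[1],X[0]]);c=np.array([.534,.238])
L=np.stack([(W[...,:2]-c)@X,(W[...,:2]-c)@Y,W[...,2]],-1)*1000
m=(d>0)&(abs(L[...,0])<75)&(abs(L[...,1])<75)&(abs(L[...,2]-80)<6)
q=L[m];print('plate x',np.percentile(q[:,0],[1,99]).round(1),'y',np.percentile(q[:,1],[1,99]).round(1),'z',np.median(q[:,2]).round(1))
mm=cv2.minAreaRect(q[q[:,2]>76][:,:2].astype(np.float32)); print(mm)
deep=(d>0)&(abs(L[...,0])<45)&(abs(L[...,1])<50)&(L[...,2]<70); print('deep',L[deep].round().tolist())
cv2.imwrite('pics/t5c.png',cv2.resize(p[130:230,120:220],(600,600),interpolation=cv2.INTER_CUBIC)[:,:,::-1])
go(.438,-.214,.2,86.8)
E
```

```text
handle 68 [ 0.633 -0.185  0.044] [0.04  0.044 0.047]
blade 195 [ 0.616 -0.118  0.093] [0.033 0.037 0.561]
plate x [-42.7  57.7] y [-63.8  64.5] z 80.4
((9.399765014648438, -0.048858642578125), (130.94744873046875, 105.83657836914062), 89.83378601074219)
deep [[-42.0, -49.0, 32.0], [-38.0, -48.0, 29.0], [-41.0, -47.0, 30.0], [-43.0, -48.0, 23.0], [-41.0, -43.0, 32.0], [-43.0, -44.0, 26.0], [-43.0, -50.0, 6.0], [-40.0, -42.0, 27.0], [-43.0, -40.0, 31.0], [-43.0, -46.0, 10.0], [-39.0, -39.0, 26.0], [-42.0, -39.0, 26.0], [-43.0, -41.0, 16.0], [-44.0, -47.0, -4.0], [-39.0, -36.0, 29.0], [-41.0, -35.0, 29.0], [-43.0, -37.0, 21.0], [-44.0, -42.0, 2.0], [-41.0, -31.0, 31.0], [-43.0, -32.0, 25.0], [-43.0, -40.0, -1.0], [-40.0, -30.0, 26.0], [-43.0, -29.0, 27.0], [-43.0, -35.0, 5.0], [-39.0, -27.0, 28.0], [-42.0, -26.0, 29.0], [-43.0, -31.0, 8.0], [-45.0, -32.0, 2.0], [-39.0, -23.0, 31.0], [-41.0, -23.0, 27.0], [-44.0, -25.0, 21.0], [-44.0, -31.0, -2.0], [-38.0, -21.0, 27.0], [-42.0, -19.0, 33.0], [-43.0, -22.0, 21.0], [-43.0, -27.0, -0.0], [-41.0, -17.0, 29.0], [-43.0, -17.0, 27.0], [-43.0, -
[... 1807 characters left out ...]
0], [-42.0, 31.0, 28.0], [-43.0, 28.0, 15.0], [-44.0, 25.0, -2.0], [-38.0, 33.0, 28.0], [-42.0, 35.0, 32.0], [-43.0, 32.0, 19.0], [-44.0, 29.0, 2.0], [-38.0, 36.0, 28.0], [-41.0, 37.0, 30.0], [-43.0, 36.0, 24.0], [-43.0, 31.0, -1.0], [-39.0, 38.0, 22.0], [-43.0, 40.0, 29.0], [-42.0, 34.0, 2.0], [-39.0, 42.0, 27.0], [-42.0, 43.0, 29.0], [-44.0, 37.0, -1.0], [-39.0, 45.0, 30.0], [-41.0, 45.0, 28.0], [-43.0, 43.0, 15.0], [-44.0, 41.0, 3.0], [-39.0, 49.0, 33.0], [-41.0, 48.0, 27.0], [-43.0, 48.0, 23.0], [-43.0, 43.0, 1.0], [-43.0, 46.0, 1.0], [-45.0, 49.0, -1.0]]
at [ 0.5134 -0.2165  0.2073] rot [-179.99    0.     98.36] open 0.0401 t 14.25 f [0.4 0.6 0.5]
turn 11.56 tx,ty,tz [ -1.7 -75.4   7.3]
```

View pics/t5c.png

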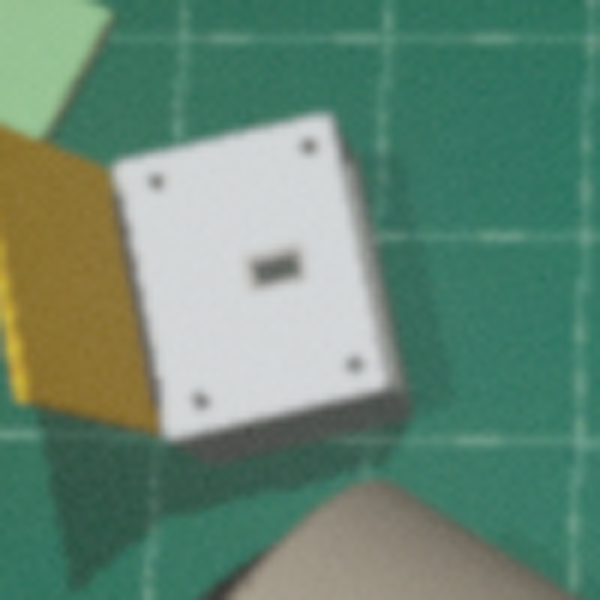

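The plate is exposed with the slot at crop (275,268), i.e. pixel (165.4,174.3). The pry sits level in its rest (handle top 44 mm, blade 37 mm). Now locate the slot precisely and move to the probe.

```bash
cat >> h.py <<'E'
def ray(n,u,v,z):
    c=camera_info(n); E=np.array(c['extrinsics']); r=E[:3,:3]@np.array([(u-c['cx'])/c['fx'],-(v-c['cy'])/c['fy'],-1]); return E[:3,3]+r*(z-E[2,3])/r[2]
E
python3 - <<'E'
from h import *
yw=np.radians(104.7);X=np.array([np.cos(yw),np.sin(yw)]);Y=np.array([-X[1],X[0]]);c=np.array([.534,.238])
S=cap('side','s6'); T=np.load('pics/t5.npz')
for n,p,d in(('top',T['p'],T['d']),('side',)+S):
    g=p.astype(float).mean(-1); v,u=np.mgrid[0:384,0:512]
    Q=np.stack([ray(n,a,b,.08) for a,b in zip(u.ravel(),v.ravel())]).reshape(384,512,3)
    L=np.stack([(Q[...,:2]-c)@X,(Q[...,:2]-c)@Y],-1)*1000
    m=(abs(L[...,0]+5)<22)&(abs(L[...,1])<20); bg=np.percentile(g[m],75)
    w=np.clip(bg-12-g,0,None)*m; uv=[(w*u).sum()/w.sum(),(w*v).sum()/w.sum()]
    P=ray(n,*uv,.08); l=[(P[:2]-c)@X*1e3,(P[:2]-c)@Y*1e3]; print(n,bg,(w>0).sum(),np.round(uv,1),P.round(4),'local',np.round(l,1))
    # plate outline
    Lw=world(n,d); ll=np.stack([(Lw[...,:2]-c)@X,(Lw[...,:2]-c)@Y,Lw[...,2]],-1)*1000
    k=(d>0)&(abs(ll[...,0])<75)&(abs(ll[...,1])<75)&(abs(ll[...,2]-80)<5)&(g>150)
    k,lab,st,_=cv2.connectedComponentsWithStats(k.astype(np.uint8)); i=1+st[1:,4].argmax()
    pts=np.array([ray(n,b,a,.08)[:2]*1000 for a,b in np.argwhere(lab==i)],np.float32); print(cv2.minAreaRect(pts),st[i,4])
go(.4385,-.2143,.2,86.8)
E
```

```text
Traceback (most recent call last):
  File "h.py", line 16, in ray
    c=camera_info(n); E=np.array(c['extrinsics']); r=E[:3,:3]@np.array([(u-c['cx'])/c['fx'],-(v-c['cy'])/c['fy'],-1]); return E[:3,3]+r*(z-E[2,3])/r[2]
ValueError: time passes only in moves, steps and waits
```

>>> jog_arm --rows '[40,0,0,0,5.8,40,0,0,0,5.8,40,0,-25,0,0,40,0,-25,0,0,40,0,-24,7,0,40,0,0,0,0,40,0,0,0,0]'

```text
time: 15.0
tool_pos: [0.4426, -0.2126, 0.2001]
tool_rot: [3.14, 0.001, 1.516]
contact_force: [1.9, -0.7, 0.1]
opening: 0.0398
```

```bash
sed -i 's/^def ray.*/import functools\ncamera_info=functools.lru_cache(camera_info)\n&/' h.py
cat > slot.py <<'E'
from h import *
yw=np.radians(104.7);X=np.array([np.cos(yw),np.sin(yw)]);Y=np.array([-X[1],X[0]]);c=np.array([.534,.238])
import sys,os
S=np.load('pics/s6.npz'); T=np.load('pics/t5.npz')
for n,D in(('top',T),('side',S)):
    p,d=D['p'],D['d']; g=p.astype(float).mean(-1); v,u=np.mgrid[0:384,0:512]
    m0=(d>0); Q=world(n,np.where(m0,d,1)); C=camera_info(n)['extrinsics']; o=np.array(C)[:3,3]; r=Q-o; Q=o+r*((.08-o[2])/r[...,2])[...,None]
    L=np.stack([(Q[...,:2]-c)@X,(Q[...,:2]-c)@Y],-1)*1000
    m=(abs(L[...,0]+5)<22)&(abs(L[...,1])<20); bg=np.percentile(g[m],75)
    w=np.clip(bg-12-g,0,None)*m; uv=[(w*u).sum()/w.sum(),(w*v).sum()/w.sum()]
    P=ray(n,*uv,.08); print(n,bg,(w>0).sum(),np.round(uv,1),P.round(4),'local',np.round([(P[:2]-c)@X*1e3,(P[:2]-c)@Y*1e3],1))
    k=(abs(L[...,0])<75)&(abs(L[...,1])<75)&(g>150)&(np.ptp(p.astype(int),axis=-1)<30)
    q,lab,st,_=cv2.connectedComponentsWithStats(k.astype(np.uint8)); i=1+st[1:,4].argmax()
    print(cv2.minAreaRect((Q[lab==i][:,:2]*1000).astype(np.float32)),st[i,4])
E
python3 - <<'E'
from h import *
read=cap('side','s6')
E
python3 slot.py; python3 -c "
from h import *
for n in('top','side'):
    p,d=cap(n,'pr'+n);W=world(n,d);H=cv2.cvtColor(p,cv2.COLOR_RGB2HSV)
    m=(d>0)&(abs(W[...,0]-.438)<.05)&(abs(W[...,1]+.214)<.04)&(W[...,2]>.12)&(W[...,2]<.15)&(H[...,0]>45)&(H[...,0]<80)&(H[...,1]>130)
    print(n,m.sum(),W[m].mean(0).round(4) if m.any() else '')
go(.4385,-.2143,.079,86.8)"
```

```text
top 213.33333333333334 68 [165.5 174.3] [0.5355 0.2321 0.08  ] local [-6.1  0. ]
((533.120849609375, 243.15342712402344), (132.53060913085938, 103.37870788574219), 14.421618461608887) 1760
side 235.0 35 [250.7 124.7] [0.5321 0.2315 0.08  ] local [-5.8  3.5]
((517.2307739257812, 241.4007568359375), (107.8012466430664, 103.11988830566406), 14.450907707214355) 683
top 0 
side 86 [ 0.4353 -0.2167  0.1296]
at [ 0.4427 -0.2125  0.1999] rot [1.7993e+02 3.0000e-02 8.6900e+01] open 0.0402 t 15.15 f [-0.2 -0.3  0.3]
turn 0.1 tx,ty,tz [ -2.   -4.1 120.9]
```

>>> jog_arm --rows '[40,-2,-4,30,0,40,0,0,35,0,40,0,0,30,0,40,0,0,20,0,40,0,0,6,0,40,0,0,0,0,0,0,0,0,0,0,0,0,0,0,0,0,0,0,0,0,0,0,0,0,0,0,0,0,0,0,0,0,0,0,0,0,0,0,0]' --grip_force 30

```text
time: 16.45
tool_pos: [0.4377, -0.2144, 0.0796]
tool_rot: [3.14, 0.001, 1.516]
contact_force: [0.4, 0.4, 6.0]
opening: 0.0177
```

Gripped (17.7 mm matches the 18 mm grip). Lift by 100 mm and measure the probe in the grip.

>>> jog_arm --rows '[0,0,0,-10,0,0,0,0,-15,0,0,0,0,-25,0,0,0,0,-25,0,0,0,0,-25,0,0,0,0,-5,0,0,0,0,0,0,0,0,0,0,0]'

```text
time: 17.25
tool_pos: [0.4365, -0.2136, 0.1827]
tool_rot: [-3.14, -0.001, 1.516]
contact_force: [-0.4, -0.3, -0.7]
opening: 0.0177
```

```bash
python3 - <<'E'
from h import *
o=observe();p=o['tool_pos'];w=o['tool_rot'][2];X=np.array([np.cos(w),np.sin(w)]);Y=np.array([X[1],-X[0]])
for n in('top','side'):
    im,d=cap(n,'g1'+n);W=world(n,d);H=cv2.cvtColor(im,cv2.COLOR_RGB2HSV).astype(int)
    L=np.stack([(W[...,:2]-p[:2])@X,(W[...,:2]-p[:2])@Y,W[...,2]-p[2]],-1)*1000
    B=(d>0)&(abs(L[...,0])<35)&(abs(L[...,1])<35)
    for l,m in(('white',(H[...,1]<60)&(H[...,2]>130)&(L[...,2]<-20)),('red',((H[...,0]<8)|(H[...,0]>172))&(H[...,1]>130)&(L[...,2]<0)),('black',(H[...,2]<60)&(abs(L[...,2]+11)<8))):
        q=L[m&B&(L[...,2]>-80)]
        if len(q)>4: print(n,l,len(q),'x',np.percentile(q[:,0],[3,50,97]).round(1),'y',np.percentile(q[:,1],[3,50,97]).round(1),'z',np.percentile(q[:,2],[3,50,97]).round(1))
go(.5338,.2318,.18,104.5)
im=cv2.imread('pics/g1side.png')[150:270,240:360]; cv2.imwrite('pics/g1c.png',cv2.resize(im,(600,600),interpolation=cv2.INTER_CUBIC))
E
```

```text
side black 58 x [-18.1 -12.8  -3.1] y [-16.2  -4.2   9.4] z [-14.4  -9.8  -4.2]
at [ 0.4364 -0.2136  0.1824] rot [-1.7987e+02 -8.0000e-02  8.6860e+01] open 0.0181 t 17.35 f [-1.2 -0.3 -0.6]
turn -17.64 tx,ty,tz [406.8 205.8   2.4]
```

View pics/g1c.png

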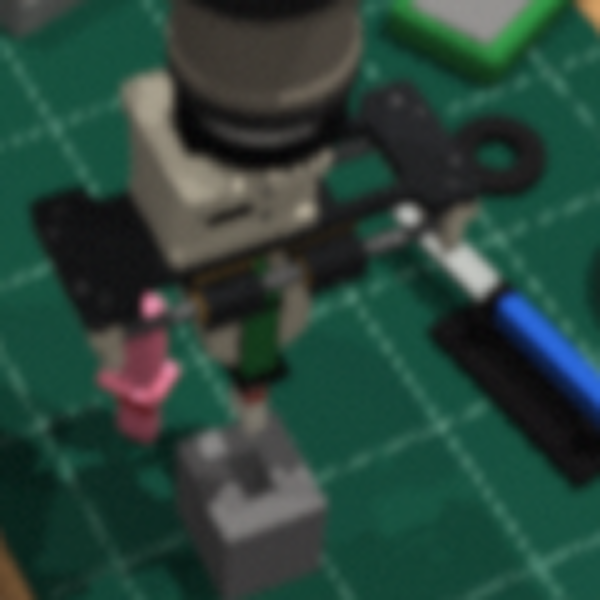

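The probe is out of its holder, its stem hanging straight (red band at crop (252,393), stem (255,410)), and the pink one is untouched. The side camera reads about 3 mm low in world x against the grip, the top camera about 1 mm high, so I take the slot at (0.5345, 0.2320). Lift and carry.

>>> jog_arm --rows '[0,0,0,-15,-6,0,0,0,-15,-6,0,0,0,-10,-5.6,0,34,17.2,0,0,0,34,17.2,0,0,0,34,17.2,0,0,0,34,17.2,0,0,0,34,17.2,0,0,0,34,17.2,0,0,0,34,17.2,0,0,0,34,17.2,0,0,0,34,17.2,0,0,0,34,17.2,0,0,0,34,17.2,0,0,0,20,10,0,0,0,12.8,7.4,0,0,0,0,0,0,0,0,0,0,0,0]'

```text
time: 19.15
tool_pos: [0.5353, 0.2307, 0.223]
tool_rot: [-3.14, 0.001, 1.823]
contact_force: [0.6, -1.5, -1.2]
opening: 0.0179
```

```bash
cat > pm.py <<'E'
from h import *
import sys
tag=sys.argv[1]
o=observe();p=o['tool_pos'];w=o['tool_rot'][2];X=np.array([np.cos(w),np.sin(w)]);Y=np.array([X[1],-X[0]])
n='side';im,d=cap(n,tag);W=world(n,d);H=cv2.cvtColor(im,cv2.COLOR_RGB2HSV).astype(int)
L=np.stack([(W[...,:2]-p[:2])@X,(W[...,:2]-p[:2])@Y,W[...,2]-p[2]],-1)*1000
B=(d>0)&(abs(L[...,0])<35)&(abs(L[...,1])<35)
for l,m in(('stem',(L[...,2]<-38)),('red',((H[...,0]<8)|(H[...,0]>172))&(H[...,1]>120)&(L[...,2]<-20)),('collar',(H[...,2]<70)&(abs(L[...,2]+11)<7))):
    q=L[m&B&(L[...,2]>-69)]
    if len(q)>4: print(n,l,len(q),'x',np.percentile(q[:,0],[3,50,97]).round(1),'y',np.percentile(q[:,1],[3,50,97]).round(1),'z',np.percentile(q[:,2],[3,50,97]).round(1))
go(.5345,.2320,.155,104.5)
c=camera_info(n);E=np.linalg.inv(np.array(c['extrinsics']));q=E@np.array([.5345,.232,.1,1]);u=c['cx']+c['fx']*q[0]/-q[2];v=c['cy']+c['fy']*q[1]/q[2]
u,v=int(u),int(v);k=int(sys.argv[2]) if len(sys.argv)>2 else 45
cv2.imwrite(f'pics/{tag}c.png',cv2.resize(im[v-k:v+k,u-k:u+k],(600,600),interpolation=cv2.INTER_CUBIC)[:,:,::-1]); print('crop origin',u-k,v-k,'scale',300/k)
E
python3 pm.py m1
```

```text
side stem 47 x [-10.4  -5.5   7.9] y [-9.4 -5.5  3.3] z [-66.6 -52.4 -39.5]
side collar 45 x [-18.5 -10.1  13.2] y [-17.  -11.2   3.6] z [-15.1  -9.4  -4.4]
at [0.5354 0.2303 0.2233] rot [-1.7993e+02  4.0000e-02  1.0442e+02] open 0.0183 t 19.2 f [ 0.4 -0.2  0. ]
turn -0.08 tx,ty,tz [ 1.8 -0.4 68.3]
crop origin 206 74 scale 6.666666666666667
```

View pics/m1c.png

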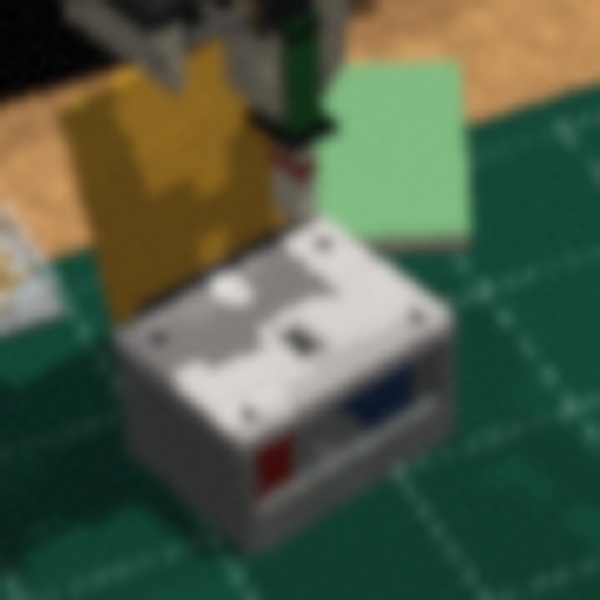

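The stem is centred on the tool axis and upright, above the slot at crop (300,340). Descend to just above the mouth, then ease in while watching the force.

>>> jog_arm --rows '[0,1.8,0,20,0,0,0,0,25,0,0,0,0,15,0,0,0,0,8,0,0,0,0,0,0,0,0,0,0,0]'

```text
time: 19.8
tool_pos: [0.5356, 0.2328, 0.1565]
tool_rot: [3.14, 0.0, 1.822]
contact_force: [-1.4, 0.2, -1.1]
opening: 0.0178
```

```bash
python3 pm.py m2 30
```

```text
side stem 39 x [-11.7  -6.4   9.6] y [-9.9 -5.8  0.9] z [-68.2 -52.3 -40.1]
side collar 39 x [-18.1 -10.3  13.8] y [-17.  -11.2   5.5] z [-13.9 -10.3  -5. ]
at [0.5358 0.233  0.1568] rot [1.7989e+02 1.0000e-02 1.0443e+02] open 0.018 t 19.85 f [-0.   0.3 -0.4]
turn -0.07 tx,ty,tz [-0.7 -1.5  1.8]
crop origin 221 89 scale 10.0
```

View pics/m2c.png

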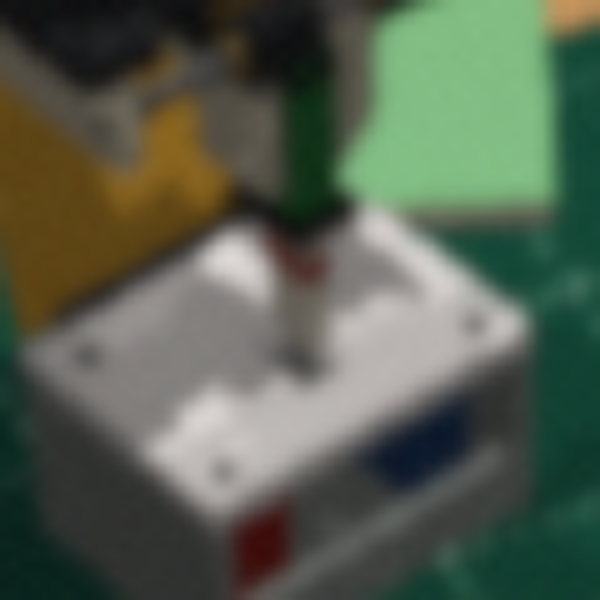

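The stem's tip (crop (305,350)) is right over the slot (305,370). Ease down with a 1 mm correction.

>>> jog_arm --rows '[0,-0.3,-0.9,2,0,0,0,0,3,0,0,0,0,3,0,0,0,0,3,0,0,0,0,3,0,0,0,0,3,0,0,0,0,0,0]'

```text
time: 20.55
tool_pos: [0.534, 0.2327, 0.1381]
tool_rot: [-3.141, 0.0, 1.823]
contact_force: [-0.2, -0.2, -0.7]
opening: 0.0178
```

>>> jog_arm --rows '[0,0,0,3,0,0,0,0,3,0,0,0,0,3,0,0,0,0,3,0,0,0,0,3,0,0,0,0,3,0,0,0,0,0,0]'

```text
time: 21.25
tool_pos: [0.534, 0.2326, 0.1201]
tool_rot: [-3.141, 0.0, 1.823]
contact_force: [0.1, -0.0, -1.2]
opening: 0.0183
```

```bash
python3 pm.py m3 30
```

```text
side stem 243 x [-34.7 -10.   31.9] y [-33.7  -7.7  33.2] z [-49.  -41.4 -38.3]
side collar 39 x [-18.5 -11.4   8.3] y [-17.5  -8.2  11.7] z [-13.9 -11.   -5. ]
at [0.5342 0.2327 0.1204] rot [-179.97    0.    104.46] open 0.0181 t 21.3 f [ 0.3 -1.  -0.3]
turn -0.04 tx,ty,tz [ -0.8   0.1 -34.6]
crop origin 221 89 scale 10.0
```

View pics/m3c.png

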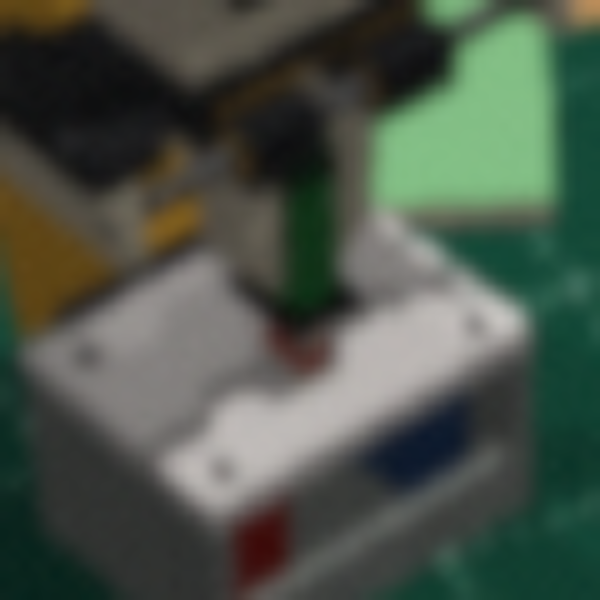

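The stem is in the slot with no resistance, and the band's lower edge is just at the plate. Another 6.7 mm puts the band's middle level with it.

>>> jog_arm --rows '[0,0,0,2,0,0,0,0,2,0,0,0,0,1.7,0,0,0,0,1,0,0,0,0,0,0,0,0,0,0,0,0,0,0,0,0]'

```text
time: 22.0
tool_pos: [0.5344, 0.2328, 0.1141]
tool_rot: [3.141, 0.0, 1.823]
contact_force: [0.1, 0.5, -0.9]
opening: 0.0176
```

```bash
python3 pm.py m4 22; python3 cov.py k5|head -2; python3 - <<'E'
from h import *
D=np.load('pics/m4.npz');W=world('side',D['d'])*1000;H=cv2.cvtColor(D['p'],cv2.COLOR_RGB2HSV).astype(int)
# collar/plate heights in one view, at the probe
near=np.hypot(W[...,0]-532,W[...,1]-232)
pl=(near>30)&(near<45)&(abs(W[...,2]-80)<6); print('plate z',np.median(W[pl][:,2]).round(1),pl.sum())
c=(near<24)&(H[...,2]<75)&(W[...,2]>88)&(W[...,2]<112); print('collar z',np.percentile(W[c][:,2],[3,25,50,75,97]).round(1),c.sum())
r=(near<20)&((H[...,0]<8)|(H[...,0]>170))&(H[...,1]>90)&(W[...,2]>70)&(W[...,2]<100);print('red z',np.percentile(W[r][:,2],[5,50,95]).round(1) if r.any() else 0,r.sum())
E
```

```text
side stem 34 x [-34.9 -23.2   8.8] y [-33.4   4.5  33.1] z [-68.2 -41.  -38.3]
side collar 35 x [-18.1 -10.7   5.4] y [-16.5  -9.8  10.9] z [-13.6  -9.6  -6.2]
at [0.5344 0.2328 0.1141] rot [179.99   0.   104.47] open 0.0178 t 22.05 f [ 0.2 -0.7 -1. ]
turn -0.03 tx,ty,tz [ -0.8  -0.1 -40.9]
crop origin 229 97 scale 13.636363636363637
yellow 171 ang from hinge [101. 104. 112.] x [ 1. 23. 30.] z [  7.  97. 115.]
normal [-0.97 -0.13  0.19] [564. 213.  87.]
plate z 79.2 195
collar z [ 99.9 102.6 104.6 106.7 110.5] 40
red z [84.9 86.3 88. ] 3
```

View pics/m4c.png

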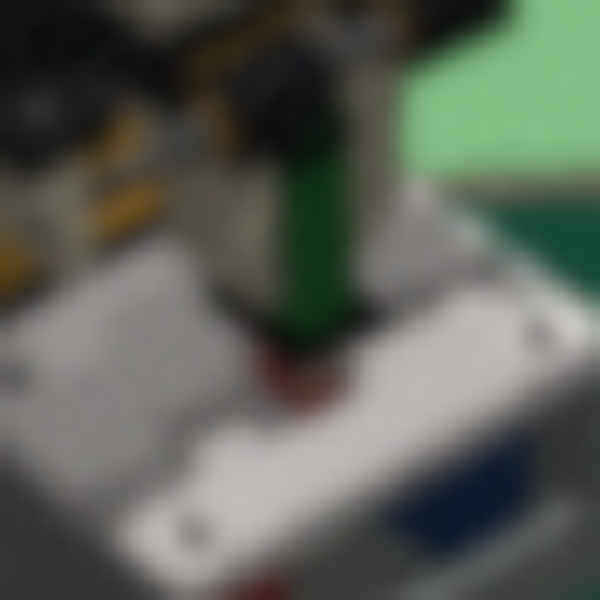

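The collar's underside is about 20 mm above the plate (19 wanted) and half the band shows. One last 0.6 mm trim, hold still, then hand in.

>>> jog_arm --rows '[0,0,0,0.6,0,0,0,0,0,0,0,0,0,0,0,0,0,0,0,0,0,0,0,0,0]'

```text
time: 22.6
tool_pos: [0.5343, 0.2327, 0.1134]
tool_rot: [-3.142, 0.0, 1.823]
contact_force: [-0.1, 0.1, -1.3]
opening: 0.0179
```

```bash
python3 -c "
from h import *
o=observe();print(o['tool_pos'].round(4),o['contact_force'].round(1),o['opening'],o['time']);print(hand_in())"
```

```text
[0.5343 0.2327 0.1134] [-0.1  0.1 -1.3] 0.017917537680498394 22.6
the job is handed in; nothing more can be done
None
```

I finished all the steps and handed in at 22.6 s.

- **Cover:** I opened it with the pry blade to about 103° (1.8 rad). It still measured about that in the last check, with the probe in place.
- **Pry tool:** It is back in its rest. Its handle top measured 44 mm and its blade 37 mm above the bench, so it lies level.
- **Probe:** The stem went down through the slot with no noticeable contact force (readings within about 1.5 N). I lowered the probe until the middle of the red band should be level with the plate's top. The gripper is still holding it (17.9 mm opening).

**Checks that disagreed:**
- **Cameras:** The two cameras differed by about 3 mm in world x. I corrected this using where the probe and blade sat in the gripper.
- **Band height:** From the gripper pose I expected the collar 19.5 mm above the plate, and the camera gave about 20 to 21 mm; 19 mm is the target. I lowered it 0.6 mm more, so any remaining error should be about 1 mm, well inside the 8 mm band. Only 3 pixels of the band gave depth readings (about 85 to 88 mm), too few to confirm it directly.

I saw none of the other things disturbed in the pictures I viewed, but I did not take a final picture of the whole bench.

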